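# Pry open the sample box and sort the slide cassette

## Task

Take the orange-handled pry spatula and use its blade, not the gripper, to lever the tight clear cover of the sample box up by its blue lip until it stands open past upright, then lay the spatula back on its sloped rest as it lay before. Then lift out the slide cassette and set it down, without dropping it, flat in the tray marked with the colour of its tag. Leave the cover open, and do not disturb the cassette on the grey plate or the other things on the bench.

Things in the scene. Friction and masses are not known exactly. Their poses are not given: they have to be found in the camera images.
- spatula: Loose pry spatula, 160 mm, 100 g. Origin: grip point in the orange handle, mid thickness. x to the blade tip, y across, z out of its upper face. Handle x -55 to +25 mm, 24 wide (y), 16 thick (z); pinch it across the width. Steel blade x +25 to +105 mm, 30 wide, 3 thick, at mid thickness. Starts on the rest, x sloping 30 degrees up, blade high and away from the robot.
- blade_tip (a point): Middle of the spatula blade's front edge, 105 mm along the spatula's x from its origin; same axes as the spatula.
- rest: Fixed rest: base 170 x 70 x 8 mm, dark rib 12 mm wide rising 30 degrees along the rest's x (away from the robot). Origin on the bench under the grip point. Handle's sides are free within 35 mm of the grip point. Low end: stop behind the handle and cheeks 30 mm apart, 4 mm over mid plane; high end: pad under the blade, 57 to 83 mm up the slope, cheeks 38 mm apart, 7 mm over mid plane.
- rest_seat (a point): Where the spatula's origin lies when it is properly in the rest, 85 mm above the bench, on the rest's z axis.
- box: Fixed white box, 160 (x) x 170 (y) x 75 mm high, walls and floor 5 mm, open top under the cover. Origin: centre of its underside; x points from front (robot side) to hinge. On the front face a grey ledge 90 mm wide stands 18 mm out, its flat top 65 mm above the bench: the pry slot is the 10 mm high gap between it and the blue lip above, 16 mm deep from the lip's edge to the front wall.
- cover (a joint): Hinge angle of the cover, rad: 0 closed, grows as it opens upward, pi/2 upright, stop at 1.9. Clear plate 160 x 170 x 6 mm with blue edges, 200 g, hinged on the box's far top edge, lying on the rim when closed. Stiff hinge: about 2.5 N at the lip lifts it and it stays where it is left.
- cover_lip (a point): Middle of the front lower edge of the cover's blue lip (80 mm wide, 6 mm thick, sticking out 16 mm beyond the box front), 176 mm from the hinge axis; 75 mm above the bench when closed. Moves with the cover.
- cover_hinge (a point): Middle of the hinge axis (parallel to the box's y), at the box's far top edge, 75 mm above the bench; axes of the box.
- cassette_green: Loose white slide cassette, a ribbed block 80 mm (x) x 40 mm (y) x 55 mm high, about 150 g, with green tags on top and ends. Origin: centre of its underside. It stands either on the floor of the sample box or on the grey plate; the one in the sample box is to be sorted, the other left alone.
- cassette_red: The same cassette with red tags.
- nest_green: Fixed shallow aluminium tray with a green floor and green end tabs: 110 mm (x) x 70 mm (y) outside (154 mm long over the tabs), 100 x 60 mm inside, floor 5 mm, rim 16 mm above the bench. Origin: centre of its underside.
- nest_red: The same tray with a red floor and tabs.
- wait_plate: Fixed flat grey plate 130 x 110 x 5 mm with the other cassette standing on it; to be left alone. Origin: centre of its underside.
- bottle: Bystander: glass bottle with a blue cap, 70 mm across, 170 mm high. Origin: centre of its underside.
- flask: Bystander: clear culture flask lying flat, 112 x 52 x 28 mm, with a pink cap. Origin: centre of its underside.
- tip_box: Bystander: blue pipette tip box 120 x 85 x 62 mm with yellow tips. Origin: centre of its underside.
Not all that is in view belongs to the job. What is meant by the spatula is not green, and is the smaller of those in its own colour.

How it is judged:
On the way, in this order (a step that is already met when the one before it is completed fails the run):
1. the cover has been levered open past upright (value of joint cover above 1.57 rad), for 0.2 s.
2. the spatula lies back on its rest, released (distance between spatula and rest_seat below 0.015 m and angle between spatula's own x axis and vertical between 0.85 and 1.25 rad and horizontal distance between blade_tip and rest_seat below 0.11 m and contact force between spatula and the fingers below 0.2 N and linear speed of spatula below 0.03 m/s and x of blade_tip in the frame of rest above 0.075 m), for 0.2 s.
At the end, for the whole second after the job is handed in: Cover over 1.57 rad open; spatula released on its rest, within 15 mm of the seat, blade up the slope; the cassette from the box stands flat and released on the floor of the tray of its colour (within 16 mm of centre in x and y); the other cassette moved under 15 mm (all of step 2 and value of joint cover above 1.57 rad and ((x of cassette_green in the frame of nest_green between -0.016 and 0.016 m and y of cassette_green in the frame of nest_green between -0.016 and 0.016 m and z of cassette_green in the frame of nest_green below 0.01 m and angle between cassette_green's own z axis and vertical below 0.1 rad and linear speed of cassette_green below 0.02 m/s and contact force between cassette_green and the fingers below 0.2 N and distance of cassette_red from where it was at the start of the episode below 0.015 m and horizontal distance between cassette_red and box above 0.11 m) or (x of cassette_red in the frame of nest_red between -0.016 and 0.016 m and y of cassette_red in the frame of nest_red between -0.016 and 0.016 m and z of cassette_red in the frame of nest_red below 0.01 m and angle between cassette_red's own z axis and vertical below 0.1 rad and linear speed of cassette_red below 0.02 m/s and contact force between cassette_red and the fingers below 0.2 N and distance of cassette_green from where it was at the start of the episode below 0.015 m and horizontal distance between cassette_green and box above 0.11 m))); the robot touches nothing.
It fails at once if the gripper or arm pushes the cover while it is less than two thirds open (only the spatula may open it) (contact force between any of the fingers, the arm and cover above 1 N and value of joint cover below 1.25 rad).
It fails at once if a cassette is dropped from more than about 2 cm ((linear speed of cassette_green above 0.6 m/s and contact force between cassette_green and the fingers below 0.05 N) or (linear speed of cassette_red above 0.6 m/s and contact force between cassette_red and the fingers below 0.05 N)).
It fails at once if a bystander (bottle, flask, tip box) is moved more than 20 mm (distance of any of bottle, flask, tip_box from where it was at the start of the episode above 0.02 m).
It also fails if it takes over 64 s, if anything falls off the work surface, if the arm or the gripper's body presses on something with over 40 N, if the wrist force passes 120 N, or if a joint passes its speed limit or range.

## Robot

A 6-joint arm with a two-finger parallel gripper is mounted at the origin on the work surface. World frame = base frame: x ahead of the robot, y to its left, z up, the work surface at z = 0. Lengths are in m, angles in rad, forces in N, time in s.
With the tool pointing down it reaches from about 0.425 to 1.125 m from the base axis. Payload 14.9 kg.
Tool frame: the origin (TCP) lies midway between the tips of the shut fingers; the grasp point (between the pads) lies 19 mm behind it; z points along the fingers, y is the line along which they close (so a half turn about z gives the same grasp; the last joint's range is limited). The gripper opens to 91 mm and grips with 3 to 60 N. Pads are 32 mm wide; open, the fingers measure 118 mm over their backs; the gripper's body (76 mm by 178 mm) begins 60 mm behind the grasp point.
Start: joints at [-1.338, 0.379, 1.734, -0, 1.028, -0.033], TCP at [0.184, -0.675, 0.214] pointing down, gripper open.
Joint ranges: [-2.77, 2.77], [-0.74, 2.19], [0, 2.66], [-1.06, 4.2], [0.31, 2.87], [-3.08, 3.08]. Speed limits (rad/s): [1.89, 1.89, 2.39, 3.14, 3.14, 3.14].

## Interface

Orientations are given as a rotation vector (axis times angle).
In Python, from plant import get_state, get_image, get_calibration, hand_in, outline_of, pinpoint gives the robot as it stands. The module is installed in compiled form; this text tells all that it offers.
- The arm moves only by the shell command python3 -m pendant 'ROWS' [FORCE]. ROWS is JSON, a list of rows, each an object with "rot": the turn, a rotation vector about the tool's x, y, z in degrees, a list of three; "delta_pos": the shift along the tool's x, y, z in cm, a list of three; "jaw": the closure, from 0 (fully open) to 1 (shut). In form: [{"rot": [wx, wy, wz], "delta_pos": [dx, dy, dz], "jaw": jaw}, ...]. A call has 1 to 12 rows; each row is the pose to reach, as a shift and turn from the pose commanded when the call began, along the tool's axes at that moment; what a row does not reach only later rows make up. A row lasts 1/10 s, in which the tool goes at most 50 mm and 8.59 degrees, less where a joint would pass 70% of its speed; a pose out of reach is approached as far as the arm can. A call with a gripper value outside its range is refused whole. The fingers move at their own pace and stop on an object; FORCE is the grip in N (left out, the last holds). Time passes only in rows, so rows that repeat a pose let the fingers close. It gives the time, the measured TCP pose, the force, the opening and the grip force at its end, in the units of the state.
- get_state(): the state, without advancing time (a new reading comes with each control period).
- get_image(name): name is "scene" or "top" or "wrist"; returns (picture, depth): 384x512x3 uint8, blue, green, red; 384x512 float32, m along the optical axis (not along the pixel's ray), 0 where there is no reading.
- get_calibration(name): a dict with "fx", "fy", "cx", "cy" (pixels), "R" (3x3) and "t" (3): a world point X has camera coordinates R X + t. Camera axes: x right, y down, z forward; pixel columns grow to the right and rows downward; lengths in m; the calibration is good to about 2 mm. A picture is of the moment at which its call begins: read the wrist's pose just before it. get_calibration takes no time and is no camera call; for the wrist camera it gives the pose at the moment of the call.
- hand_in(): hands the job in; it is judged then, once.
Trained networks look in the newest picture that a camera, given by its name, has taken for a name from the list of things; names that differ only in an ending like _2 or _b are one class to them, and where a whole thing is asked for, a point or a joint stands for the part that bears it (a point fixed in the world has none). Each returns a list of dicts, best first, with "p" (0 to 1); they miss things now and then, are a little off and sometimes report something else, mostly with a low value. They report only what shows in the picture. A call takes as long as a camera call. They do not tell look-alikes from the thing itself.
- outline_of(camera, target): "mask" (384x512 bool, what is visible of it) and "pixel" ([column, row] in pixels, amid what is visible of it).
- pinpoint(camera, target): "pixel" ([column, row] in pixels: a listed point, or the origin of a listed thing).
The state is a dict: "clock": time; "joint_pos": joint angles; "joint_vel": joint speeds; "joint_torque": joint torques, N m; "eef_pos": TCP position; "ee_rot": TCP orientation; "contact_force": force on the tool from outside, world axes, zero at the start; "ft_torque": the same for the moment, N m; "grip_width": finger opening in m; "grasp_force": force on a finger pad.
Only numpy, scipy, OpenCV 4.12 (cv2) and the standard library are available. Lean on these libraries where they do the work, as an engineer would, in place of code of your own. Each camera call takes 0.05 s, during which the arm holds its last target. There are 200 camera calls.

## Working session

There is one attempt and no reset: what is moved stays moved. The work goes in short steps, Python scripts to look and compute and a shell command to move; the robot and the scene stay as the last step left them, time stands still between calls to the robot, and variables do not carry over. Pictures are saved under pics/ and viewed, at most 10 in all, crops included, and the job is handed in when it is done.

```bash
mkdir -p pics; cat > h.py <<'E'
import numpy as np,cv2
from plant import *
from scipy.spatial.transform import Rotation as Ro
def deproj(cam,px,d):
    c=get_calibration(cam);R=np.array(c['R']);t=np.array(c['t'])
    p=np.array([(px[0]-c['cx'])/c['fx'],(px[1]-c['cy'])/c['fy'],1])*d
    return R.T@(p-t)
def cloud(cam,depth):
    c=get_calibration(cam);R=np.array(c['R']);t=np.array(c['t'])
    v,u=np.mgrid[:384,:512]
    P=np.stack([(u-c['cx'])/c['fx'],(v-c['cy'])/c['fy'],np.ones_like(u)],-1)*depth[...,None]
    return (P-t)@R
def proj(cam,X):
    c=get_calibration(cam);p=np.array(c['R'])@np.array(X)+np.array(c['t'])
    return [c['fx']*p[0]/p[2]+c['cx'],c['fy']*p[1]/p[2]+c['cy']]
E
python3 - <<'E'
from h import *
np.set_printoptions(precision=3,suppress=True)
s=get_state();print({k:np.round(v,3) for k,v in s.items()})
for cam in('scene','top'):
    im,d=get_image(cam);cv2.imwrite(f'pics/{cam}0.png',im);C=cloud(cam,d);np.savez(f'{cam}0.npz',im=im,d=d,C=C)
    for n in 'spatula rest box cover cassette_green cassette_red nest_green nest_red wait_plate bottle flask tip_box'.split():
        for r in outline_of(cam,n)[:3]:
            m=r['mask']&(d>0);P=C[m]
            if len(P): print(cam,n,round(r['p'],2),np.round(r['pixel']),m.sum(),np.median(P,0),np.percentile(P,3,0),np.percentile(P,97,0))
E
```

```text
{'clock': np.float64(0.0), 'joint_pos': array([-1.338,  0.379,  1.735,  0.   ,  1.028, -0.033]), 'joint_vel': array([ 0.   ,  0.   , -0.002, -0.   , -0.001, -0.001]), 'joint_torque': array([ -0.002, -76.373, -43.437,   0.065,   0.042,  -0.   ]), 'eef_pos': array([ 0.184, -0.675,  0.213]), 'ee_rot': array([-3.113, -0.416,  0.   ]), 'contact_force': array([ 0.699, -0.084, -0.734]), 'ft_torque': array([-0.018,  0.047,  0.027]), 'grasp_force': np.float64(0.0), 'grip_width': np.float64(0.091)}
scene spatula 0.69 [285. 164.] 96 [0.407 0.21  0.085] [0.367 0.187 0.064] [0.481 0.256 0.133]
scene spatula 0.66 [217. 197.] 363 [ 0.354 -0.065  0.014] [ 0.292 -0.154  0.005] [0.414 0.02  0.024]
scene spatula 0.47 [321. 172.] 175 [0.383 0.408 0.008] [ 0.331  0.37  -0.002] [0.443 0.454 0.017]
scene rest 0.75 [287. 185.] 541 [0.424 0.224 0.008] [0.347 0.173 0.001] [0.485 0.273 0.118]
scene box 0.72 [254. 222.] 2650 [ 0.641 -0.038  0.078] [ 0.532 -0.114  0.007] [0.701 0.066 0.085]
scene box 0.62 [289. 184.] 602 [0.432 0.227 0.008] [ 0.338  0.172 -0.001] [0.488 0.281 0.122]
scene cover 0.71 [253. 212.] 
[... 2160 characters left out ...]
2 -0.225  0.022]
top nest_green 0.56 [179. 226.] 377 [0.426 0.23  0.104] [0.363 0.193 0.068] [0.479 0.265 0.136]
top nest_red 0.71 [337. 172.] 936 [ 0.607 -0.297  0.01 ] [ 0.535 -0.338 -0.001] [ 0.677 -0.254  0.022]
top wait_plate 0.98 [174. 136.] 796 [0.735 0.267 0.005] [ 0.683  0.225 -0.002] [0.809 0.33  0.012]
top bottle 0.84 [123. 174.] 557 [0.595 0.406 0.114] [0.567 0.386 0.001] [0.631 0.448 0.172]
top flask 0.92 [305. 120.] 442 [ 0.783 -0.186  0.027] [ 0.744 -0.225  0.014] [ 0.823 -0.143  0.034]
top flask 0.73 [178. 227.] 400 [0.426 0.23  0.104] [0.361 0.193 0.066] [0.477 0.265 0.135]
top tip_box 0.92 [389. 201.] 1054 [ 0.503 -0.467  0.054] [ 0.447 -0.513  0.006] [ 0.56  -0.433  0.064]
```

```bash
python3 -c "
import cv2,numpy as np
a=cv2.imread('pics/scene0.png');b=cv2.imread('pics/top0.png')
cv2.imwrite('pics/s0.png',cv2.resize(a,(800,600)));cv2.imwrite('pics/t0.png',cv2.resize(b,(800,600)))"
```

```text
(no output)
```

View pics/s0.png

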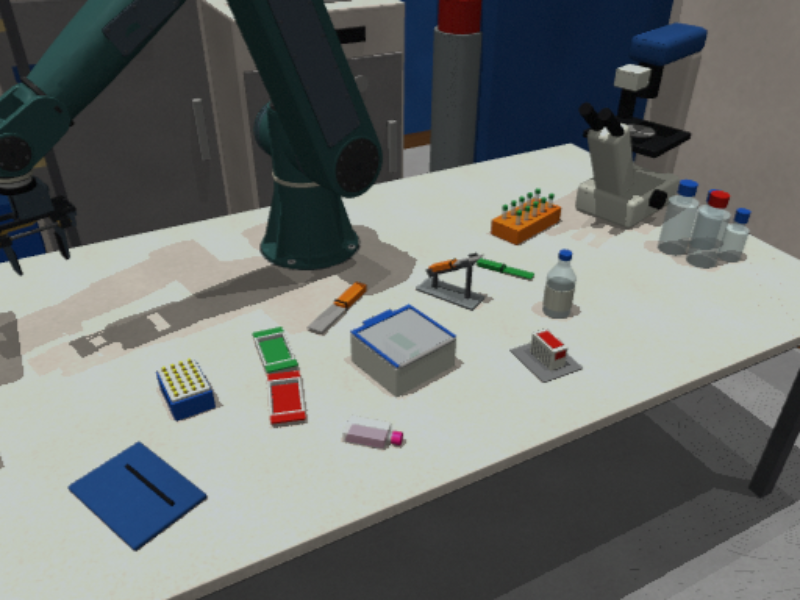

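View pics/t0.png

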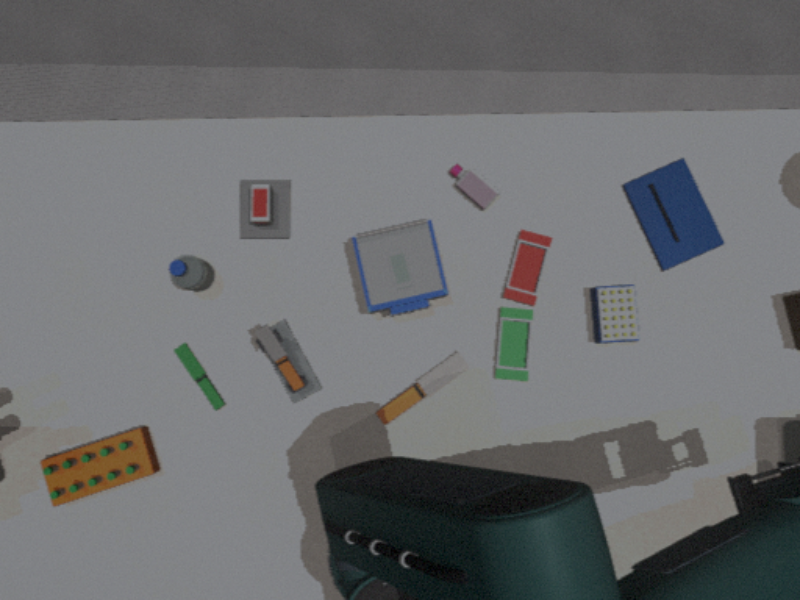

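The scene shows three spatulas, in top-camera 512x384 pixels:
- (176,228): orange-handled, short, lying on the rest.
- (272,243): orange-handled, longer, lying flat on the bench.
- (125,241): green-handled.

The one on the rest fits: it isn't green, and it's the smaller of the two orange ones. A green tag shows faintly through the cover at (256,171), and the red cassette is on the grey plate. Next I'll fit the poses and check the spatula in an enlarged crop.

```bash
python3 - <<'E'
from h import *
np.set_printoptions(precision=4,suppress=True)
z=np.load('top0.npz');im,C,d=z['im'],z['C'],z['d']
def rect(m):
    P=C[m][:,:2].astype(np.float32); r=cv2.minAreaRect(P*1000); return np.round(r[0],1),np.round(r[1],1),round(r[2],1),len(P)
X,Y,Z=C[...,0],C[...,1],C[...,2]
reg=lambda x0,x1,y0,y1:(X>x0)&(X<x1)&(Y>y0)&(Y<y1)
def clean(m): return cv2.morphologyEx(m.astype(np.uint8),cv2.MORPH_OPEN,np.ones((3,3)))>0
print('box',rect(clean(reg(.45,.75,-.16,.12)&(Z>.06)&(Z<.1))))
b,g,r=[im[...,i].astype(int) for i in range(3)]
lipm=reg(.48,.56,-.12,.1)&(b>r+50)&(b>g+30)
print('blue front',C[lipm].mean(0),lipm.sum())
print('rest base',rect(clean(reg(.3,.52,.14,.3)&(Z>.004)&(Z<.016))))
o=reg(.3,.55,.14,.32)&(r>b+60)&(Z>.03);print('handle',rect(o),C[o].mean(0),Z[o].min(),Z[o].max())
sp=reg(.3,.55,.14,.32)&(Z>.05);print('spat',rect(sp),C[sp].mean(0))
Q=C[o];u,s,v=np.linalg.svd(Q-Q.mean(0));print('dir',v)
# green tray, red tray
gm=reg(.34,.56,-.33,-.2)&(g>r+40)&(g>b+40);print('ng',rect(clean(gm)))
rm=reg(.5,.72,-.36,-.22)&(r>g+60)&(r>b+60);print('nr',rect(clean(rm)))
rc=reg(.68,.83,.2,.34)&(Z>.04);print('cassred',rect(clean(rc)))
# green seen through cover
tg=reg(.5,.7,-.1,.07)&(g>r+12)&(g>b+5);print('tag',tg.sum(), np.argwhere(tg).mean(0)[::-1],np.median(C[tg],0))
cv2.imwrite('pics/crop1.png',cv2.resize(im[130:270,100:330],(800,487),interpolation=cv2.INTER_CUBIC))
E
```

```text
box (array([601.6, -19.7]), array([183.1, 170. ]), 11.8, 2764)
blue front [ 0.5311 -0.0307  0.0825] 311
rest base (array([419.3, 200.3]), array([172.2,  62.2]), 10.9, 281)
handle (array([387.7, 209.9]), array([68.2, 22.2]), 28.9, 133) [0.3849 0.2085 0.0832] 0.059794014219270004 0.10522189348559736
spat (array([418.1, 226.4]), array([145.2,  46.9]), 29.2, 499) [0.4225 0.2293 0.1023]
dir [[-0.7651 -0.3879 -0.514 ]
 [ 0.4509 -0.8926  0.0025]
 [-0.4597 -0.2299  0.8578]]
ng (array([0., 0.]), array([0., 0.]), 0.0, 0)
nr (array([ 606.8, -297.8]), array([ 63.5, 151.3]), 74.9, 602)
cassred (array([748.1, 276.5]), array([40.9, 81.7]), 89.8, 321)
tag 0 [nan nan] [nan nan nan]<stdin>:22: RuntimeWarning: Mean of empty slice.
  ret = um.true_divide(
  return _methods._mean(a, axis=axis, dtype=dtype,
```

View pics/crop1.png

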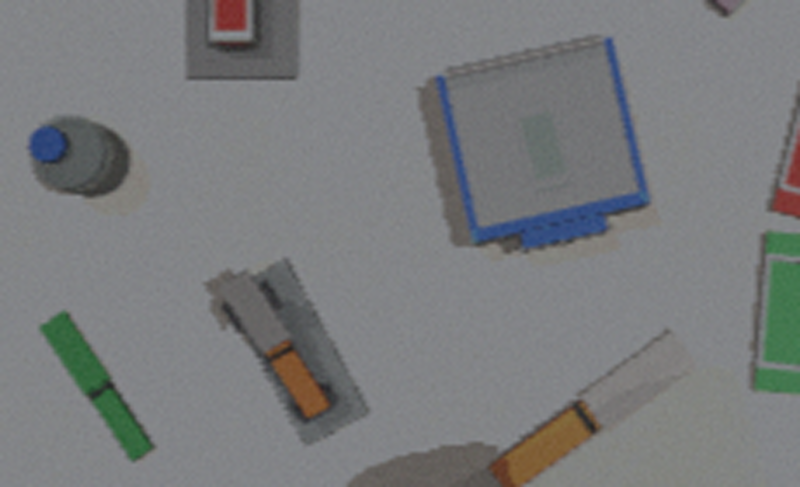

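The crop confirms it. The short spatula with the deep orange handle lies on the rest, around crop pixel (270,340). The loose one at crop (590,410) is longer and more yellow, so it's a decoy. I'm moving the arm around towards the rest.

```bash
cat >> h.py <<'E'
def Rsp(yaw,pitch,flip=1):
    "tool rotation: tool x along blade dir (yaw,pitch up deg), tool z = -spatula z"
    a,p=np.radians([yaw,pitch]);x=np.array([np.cos(a)*np.cos(p),np.sin(a)*np.cos(p),np.sin(p)])
    sz=np.array([-np.cos(a)*np.sin(p),-np.sin(a)*np.sin(p),np.cos(p)]);z=-sz
    return np.stack([flip*x,np.cross(z,flip*x),z],1)
def delta(R,p,R0=None,p0=None):
    "tool shift(cm) and turn(deg) from pose 0 to TCP p, R"
    s=get_state()
    if R0 is None:R0=Ro.from_rotvec(s['ee_rot']).as_matrix()
    if p0 is None:p0=s['eef_pos']
    return np.round(R0.T@(np.array(p)-p0)*100,2),np.round(Ro.from_matrix(R0.T@R).as_rotvec(degrees=True),2)
def tcp(R,g): return np.array(g)+.019*R[:,2]
E
python3 - <<'E'
from h import *
R=Rsp(20,0);p=[.49,-.2,.32];print(delta(R,p))
S=np.array([.402,.2175,.085]);R2=Rsp(28,30);g=S-.1*R2[:,2]
for q in ([.5,0,.3],[.45,.15,.25]): print(delta(R2,q,R,np.array(p)))
print(delta(R2,tcp(R2,g),R,np.array(p)))
E
```

```text
(array([ 42.03, -37.83, -10.61]), array([ 0.  ,  0.  , -4.77]))
(array([  7.78, -18.45,   2.  ]), array([ 2.09, 29.95, -7.82]))
(array([  8.21, -34.26,   7.  ]), array([ 2.09, 29.95, -7.82]))
(array([  2.  , -41.68,  16.49]), array([ 2.09, 29.95, -7.82]))
```

```bash
python3 -m pendant '[{"rot":[0,0,-4.8],"delta_pos":[4,-3.6,-9],"jaw":0},{"rot":[0,0,-4.8],"delta_pos":[10,-8,-10.6],"jaw":0},{"rot":[0,0,-4.8],"delta_pos":[42,-37.8,-10.6],"jaw":0},{"rot":[0,0,-4.8],"delta_pos":[42,-37.8,-10.6],"jaw":0},{"rot":[0,0,-4.8],"delta_pos":[42,-37.8,-10.6],"jaw":0},{"rot":[0,0,-4.8],"delta_pos":[42,-37.8,-10.6],"jaw":0},{"rot":[0,0,-4.8],"delta_pos":[42,-37.8,-10.6],"jaw":0},{"rot":[0,0,-4.8],"delta_pos":[42,-37.8,-10.6],"jaw":0},{"rot":[0,0,-4.8],"delta_pos":[42,-37.8,-10.6],"jaw":0},{"rot":[0,0,-4.8],"delta_pos":[42,-37.8,-10.6],"jaw":0},{"rot":[0,0,-4.8],"delta_pos":[42,-37.8,-10.6],"jaw":0},{"rot":[0,0,-4.8],"delta_pos":[42,-37.8,-10.6],"jaw":0}]'
python3 -c "
from h import *
s=get_state();print(s['joint_pos'],s['eef_pos'],s['ee_rot'])
R2=Rsp(28,30);S=np.array([.402,.2175,.085])
for q in ([.5,0,.3],[.45,.15,.25],tcp(R2,S-.1*R2[:,2])): print(delta(R2,q))
"
```

```text
clock: 2.5
eef_pos: [0.4906, -0.1984, 0.3204]
ee_rot: [3.093, 0.546, 0.001]
contact_force: [1.5, -1.4, -0.3]
grip_width: 0.0912
grasp_force: 0.0
[-4.28347209e-01 -1.51096710e-02  1.99770012e+00  2.99762795e-05
  1.15830186e+00  7.92819498e-01] [ 0.49062596 -0.1984084   0.3204226 ] [3.09334510e+00 5.46320174e-01 9.30355306e-04]
(array([  7.68, -18.32,   2.04]), array([ 2.11, 29.92, -7.78]))
(array([  8.11, -34.13,   7.03]), array([ 2.11, 29.92, -7.78]))
(array([  1.9 , -41.56,  16.51]), array([ 2.11, 29.92, -7.78]))
```

```bash
python3 -m pendant '[{"rot":[0.3,5,-1.3],"delta_pos":[7.7,-9,2],"jaw":0},{"rot":[0.7,10,-2.6],"delta_pos":[7.7,-18.3,2],"jaw":0},{"rot":[1,15,-3.9],"delta_pos":[7.7,-18.3,2],"jaw":0},{"rot":[1.4,20,-5.2],"delta_pos":[7.7,-18.3,2],"jaw":0},{"rot":[1.8,25,-6.5],"delta_pos":[8.1,-34.1,7],"jaw":0},{"rot":[2.1,30,-7.8],"delta_pos":[8.1,-34.1,7],"jaw":0},{"rot":[2.1,30,-7.8],"delta_pos":[8.1,-34.1,7],"jaw":0},{"rot":[2.1,30,-7.8],"delta_pos":[8.1,-34.1,7],"jaw":0},{"rot":[2.1,30,-7.8],"delta_pos":[1.9,-41.6,16.5],"jaw":0},{"rot":[2.1,30,-7.8],"delta_pos":[1.9,-41.6,16.5],"jaw":0},{"rot":[2.1,30,-7.8],"delta_pos":[1.9,-41.6,16.5],"jaw":0},{"rot":[2.1,30,-7.8],"delta_pos":[1.9,-41.6,16.5],"jaw":0}]'
python3 - <<'E'
from h import *
np.set_printoptions(precision=4,suppress=True)
s=get_state();print(s['joint_pos'],s['eef_pos'])
R2=Rsp(28,30);S=np.array([.402,.2175,.085]);print(delta(R2,tcp(R2,S-.1*R2[:,2])),delta(R2,tcp(R2,S)))
im,d=get_image('wrist');C=cloud('wrist',d);np.savez('w1.npz',im=im,d=d,C=C);cv2.imwrite('pics/w1.png',im)
for n in('spatula','blade_tip'):print(n,[(r['p'],r['pixel'],deproj('wrist',r['pixel'],d[int(r['pixel'][1]),int(r['pixel'][0])])) for r in pinpoint('wrist',n)])
E
```

```text
clock: 3.7
eef_pos: [0.3587, 0.1935, 0.1696]
ee_rot: [-2.838, -0.714, -0.728]
contact_force: [1.0, 1.1, -0.9]
grip_width: 0.0913
grasp_force: 0.0
[ 0.4071 -0.2377  2.5742  0.152   0.3069  1.3518] [0.3587 0.1935 0.1696]
(array([ 0.09, -0.08,  1.7 ]), array([-0.37,  1.16,  0.14])) (array([ 0.29, -0.02, 11.7 ]), array([-0.37,  1.16,  0.14]))
spatula [(0.88, [254.3, 192.0], array([0.4019, 0.2172, 0.095 ])), (0.88, [98.5, 159.4], array([0.3678, 0.3966, 0.0197]))]
blade_tip [(0.76, [254.3, 59.0], array([0.4856, 0.261 , 0.1423])), (0.74, [97.5, 78.8], array([0.4531, 0.4596, 0.0141]))]
```

View pics/w1.png

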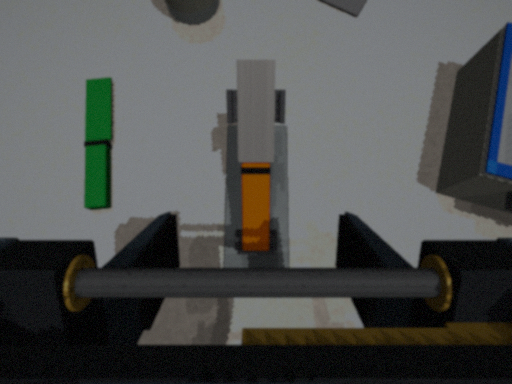

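The wrist view shows the spatula lined up at (255,60)–(255,250). Joint 5 is at its lower limit with a 30° tilt, so I'll grasp with about 15° of tool tilt. First I'm fitting a quick arm model to check reach.

```bash
cat >> h.py <<'E'
def fk(q,P):
    a1,d1,L2,e,L3,Lt=P
    E=lambda s,a:Ro.from_euler(s,a).as_matrix()
    R=E('z',q[0]);p=np.array([0,0,d1])+R@[a1,0,0]
    R=R@E('y',q[1]);p=p+R@[0,0,L2]
    R=R@E('y',q[2]);p=p+R@[e,0,L3]
    R=R@E('z',q[3])@E('y',q[4]);p=p+R@[0,0,Lt]
    return p,R@E('z',SG*q[5]+OFF)
SG,OFF=1,0
E
python3 - <<'E'
from h import *
import h
from scipy.optimize import least_squares
np.set_printoptions(precision=4,suppress=True)
s=get_state()
D=[([-1.338,.379,1.7345,0,1.028,-.033],[.184,-.675,.2135],[-3.113,-.416,0]),
([-.42835,-.01511,1.9977,0,1.1583,.79282],[.49063,-.19841,.32042],[3.09335,.5463,.0009]),
(s['joint_pos'],s['eef_pos'],s['ee_rot'])]
def f(P): return np.concatenate([fk(q,P)[0]-p for q,p,_ in D]+[1e-3*(np.array(P)-[.1,.4,.4,0,.4,.25])])
r=least_squares(f,[.1,.4,.45,0,.45,.25]);print(r.x,f(r.x)[:9])
for q,p,o in D:
    Rr=Ro.from_rotvec(o).as_matrix();print((fk(q,r.x)[1].T@Rr))
E
```

```text
[-0.0888  0.5929  0.6063  0.1601  0.7537  0.425 ] [-0.0229 -0.0045 -0.0086 -0.0095 -0.0213  0.0054  0.0069 -0.0144  0.0032]
[[-0.0001 -1.      0.001 ]
 [ 1.     -0.0001  0.0001]
 [-0.0001  0.001   1.    ]]
[[-0. -1.  0.]
 [ 1. -0. -0.]
 [ 0.  0.  1.]]
[[ 0. -1.  0.]
 [ 1. -0.  0.]
 [-0.  0.  1.]]
```

```bash
sed -i 's/^SG,OFF=1,0/SG,OFF=1,np.pi\/2/; s/a1,d1,L2,e,L3,Lt=P/a1,d1,L2,e,L3,Lt,b=P/; s/R@\[a1,0,0\]/R@[a1,b,0]/' h.py
python3 - <<'E'
from h import *
from scipy.optimize import least_squares
np.set_printoptions(precision=4,suppress=True)
s=get_state()
D=[([-1.338,.379,1.7345,0,1.028,-.033],[.184,-.675,.2135],0),
([-.42835,-.01511,1.9977,0,1.1583,.79282],[.49063,-.19841,.32042],0),
(s['joint_pos'],s['eef_pos'],0)]
pr=np.array([.1,.4,.45,0,.45,.25,.02])
f=lambda P:np.concatenate([fk(q,P)[0]-p for q,p,_ in D]+[1e-3*(P-pr)])
r=least_squares(f,pr);print(r.x,f(r.x)[:9])
E
```

```text
[-0.0012  0.3228  0.5509  0.0434  0.6061  0.2709  0.0233] [-0.     -0.      0.     -0.     -0.     -0.     -0.      0.0001 -0.    ]
```

```bash
cat >> h.py <<'E'
PK=[-0.0012,0.3228,0.5509,0.0434,0.6061,0.2709,0.0233]
LO=np.array([-2.77,-.74,0,-1.06,.31,-3.08]);HI=np.array([2.77,2.19,2.66,4.2,2.87,3.08])
def ik(R,p,q0):
    from scipy.optimize import least_squares
    def f(q):
        a,b=fk(q,PK);return np.r_[(a-p)*10,Ro.from_matrix(b.T@R).as_rotvec(),1e-4*(q-q0)]
    r=least_squares(f,np.clip(q0,LO+.01,HI-.01),bounds=(LO,HI));return r.x,np.abs(r.fun[:6]).max()
E
python3 - <<'E'
from h import *
np.set_printoptions(precision=3,suppress=True)
q0=get_state()['joint_pos'];S=np.array([.402,.2175,.085])
B=np.array([.6095,-.018,0]);a=np.radians(12);bx=np.array([np.cos(a),np.sin(a),0]);ez=np.array([0,0,1])
for rho in(0,10,15,20,30):
    print('rho',rho)
    R=Rsp(28,30-rho)
    for k in(0,.05,.1): print(' grasp',*ik(R,tcp(R,S)+k*ez,q0))
    R=Rsp(12,-rho);H=B+.08*bx+.075*ez
    for t,ins in((0,-.05),(0,0),(30,0),(60,0),(90,0),(102,0)):
        th=np.radians(t);tip=H+.166*(-np.cos(th)*bx+np.sin(th)*ez)+ins*bx-.004*ez
        print(' lev',t,*ik(R,tcp(R,tip-.105*bx),q0))
E
```

```text
rho 0
 grasp [ 0.399  0.224  2.552  2.876  0.31  -1.387] 0.1450963726796803
 grasp [0.391 0.04  2.428 0.305 0.31  1.184] 0.13984776347642652
 grasp [ 0.423 -0.097  2.457  0.13   0.31   1.387] 0.04784444047972375
 lev 0 [-0.242  0.189  2.408 -0.     0.544  1.12 ] 8.298290909947806e-09
 lev 0 [-0.19   0.25   2.321 -0.     0.57   1.171] 6.51014939968377e-09
 lev 30 [-0.171  0.103  2.267 -0.     0.771  1.19 ] 6.448635214547836e-09
 lev 60 [-0.126  0.096  2.132 -0.     0.914  1.235] 8.870031205766254e-09
 lev 90 [-0.079  0.196  1.966 -0.     0.979  1.282] 1.1781889041001555e-08
 lev 102 [-0.064  0.254  1.902 -0.     0.986  1.298] 1.2729455114320669e-08
rho 10
 grasp [0.43  0.188 2.383 0.085 0.31  1.433] 0.08635939071376471
 grasp [0.435 0.051 2.419 0.058 0.324 1.465] 9.307850798138852e-09
 grasp [ 0.435 -0.066  2.401  0.042  0.458  1.483] 7.707092033090226e-09
 lev 0 [-0.196  0.252  2.332 -0.104  0.721  1.249] 6.412058163768063e-09
 lev 0 [-0.154  0.311  2.243 -0.09   0.754  1.278] 7.951699146006911e-09
 lev 30 [-0.138  0.176  2.19  -0.073  0.941  1.272] 9.313952205162187e-09
 lev 60 [-0.
[... 1493 characters left out ...]
0.083  1.348  1.363] 1.7743105155208986e-08
rho 30
 grasp [0.445 0.258 2.263 0.    0.62  1.527] 7.280265954515093e-09
 grasp [0.445 0.155 2.255 0.    0.731 1.527] 8.126736259491843e-09
 grasp [0.445 0.062 2.237 0.    0.843 1.527] 9.206968664561203e-09
 lev 0 [-0.131  0.409  2.182 -0.193  1.057  1.369] 1.1802410941062558e-08
 lev 0 [-0.1    0.461  2.088 -0.172  1.101  1.379] 1.3308368509519237e-08
 lev 30 [-0.088  0.34   2.043 -0.154  1.266  1.358] 1.3832001043889473e-08
 lev 60 [-0.06   0.333  1.908 -0.135  1.41   1.358] 1.5596088657313228e-08
 lev 90 [-0.029  0.424  1.729 -0.119  1.5    1.372] 1.8358736585896317e-08
 lev 102 [-0.018  0.478  1.656 -0.113  1.52   1.379] 1.9605733327233456e-08
```

```bash
python3 - <<'E'
from h import *
np.set_printoptions(precision=4,suppress=True)
z=np.load('w1.npz');im,C=z['im'],z['C']
hs=cv2.cvtColor(im,cv2.COLOR_BGR2HSV)
m=(hs[...,0]<20)&(hs[...,1]>170)&(hs[...,2]>80);m[:, :225]=0;m[:,285:]=0;m[255:]=0
bm=np.zeros_like(m);bm[62:160,240:272]=1;bm&=C[...,2]>.08
P=C[m];Q=C[bm]
# line-fit yaw by lateral mid of rows
mid=[C[r][(m|bm)[r]].mean(0) for r in range(65,248) if (m|bm)[r].sum()>10];mid=np.array(mid)
v=np.polyfit(mid[:,0],mid[:,1],1);print('yaw',np.degrees(np.arctan(v[0])),'slope',np.degrees(np.arctan(np.polyfit(np.hypot(mid[:,0],mid[:,1]),mid[:,2],1)[0])))
a=np.arctan(v[0]);u=np.array([np.cos(a),np.sin(a),0]);n=np.array([-u[1],u[0],0])
ref=np.array([.402,.2175,.085]);sx=.866*u+[0,0,.5];sz=-.5*u+[0,0,.866]
for k,T in(('handle',P),('blade',Q)):
    print(k,'s',np.percentile((T-ref)@sx,[1,99]),'n',np.percentile((T-ref)@n,[2,98]),'z',np.median((T-ref)@sz))
E
```

```text
yaw 27.843614096995775 slope 26.25828342711586
handle s [-0.0485  0.0277] n [-0.0112  0.0109] z 0.00845098721098379
blade s [0.0304 0.1054] n [-0.0124  0.0122] z 0.0019279114334888499
```

```bash
python3 - <<'E'
from h import *
S=np.array([.403,.218,.085]);R=Rsp(27.8,5)
for k in(.08,.03,0): print(delta(R,tcp(R,S)+[0,0,k]))
E
```

```text
(array([ 2.93, -0.28,  4.67]), array([ -0.31, -24.2 ,   0.28]))
(array([ 0.49, -0.26,  9.04]), array([ -0.31, -24.2 ,   0.28]))
(array([-0.97, -0.25, 11.65]), array([ -0.31, -24.2 ,   0.28]))
```

```bash
python3 -m pendant '[{"rot":[0,-8,0.1],"delta_pos":[2.9,-0.3,2],"jaw":0},{"rot":[-0.2,-16,0.2],"delta_pos":[2.9,-0.3,4],"jaw":0},{"rot":[-0.3,-24.2,0.3],"delta_pos":[2.9,-0.3,4.7],"jaw":0},{"rot":[-0.3,-24.2,0.3],"delta_pos":[2.9,-0.3,4.7],"jaw":0},{"rot":[-0.3,-24.2,0.3],"delta_pos":[2.9,-0.3,4.7],"jaw":0}]'
python3 - <<'E'
from h import *
S=np.array([.403,.218,.085]);R=Rsp(27.8,5)
print(get_state()['joint_pos'])
for k in(.08,.03,0): print(delta(R,tcp(R,S)+[0,0,k]))
E
```

```text
clock: 4.35
eef_pos: [0.4042, 0.2185, 0.1447]
ee_rot: [-3.026, -0.747, -0.132]
contact_force: [-0.1, -1.3, 0.1]
grip_width: 0.0913
grasp_force: 0.0
[0.44202168 0.06627017 2.28740578 0.00732138 0.70060372 1.52364802]
(array([ 0.05, -0.01, -0.14]), array([-0.05, -0.01, -0.08]))
(array([-0.39, -0.01,  4.84]), array([-0.05, -0.01, -0.08]))
(array([-0.65, -0.01,  7.83]), array([-0.05, -0.01, -0.08]))
```

```bash
python3 -m pendant '[{"rot":[0,0,0],"delta_pos":[-0.25,0,3],"jaw":0},{"rot":[0,0,0],"delta_pos":[-0.45,0,5.5],"jaw":0},{"rot":[0,0,0],"delta_pos":[-0.6,0,7.2],"jaw":0.3},{"rot":[0,0,0],"delta_pos":[-0.65,0,7.8],"jaw":0.5},{"rot":[0,0,0],"delta_pos":[-0.65,0,7.8],"jaw":0.7},{"rot":[0,0,0],"delta_pos":[-0.65,0,7.8],"jaw":1},{"rot":[0,0,0],"delta_pos":[-0.65,0,7.8],"jaw":1},{"rot":[0,0,0],"delta_pos":[-0.65,0,7.8],"jaw":1},{"rot":[0,0,0],"delta_pos":[-0.65,0,7.8],"jaw":1},{"rot":[0,0,0],"delta_pos":[-0.65,0,7.8],"jaw":1}]' 50
python3 -c "
from h import *
s=get_state();print(s['joint_pos'],s['eef_pos'],s['ee_rot'])"
```

```text
clock: 5.35
eef_pos: [0.4034, 0.2188, 0.0666]
ee_rot: [-3.027, -0.748, -0.129]
contact_force: [0.1, 0.6, 0.2]
grip_width: 0.0301
grasp_force: 0.0
[0.44380605 0.22982919 2.30604906 0.0081296  0.52022989 1.52296359] [0.40336262 0.21877603 0.06660423] [-3.02670942 -0.74832178 -0.12940757]
```

```bash
python3 -m pendant '[{"rot":[0,0,0],"delta_pos":[0,0,0],"jaw":1},{"rot":[0,0,0],"delta_pos":[0,0,0],"jaw":1},{"rot":[0,0,0],"delta_pos":[0,0,0],"jaw":1}]' 50
python3 - <<'E'
from h import *
np.set_printoptions(precision=4,suppress=True)
print(get_state()['eef_pos'])
# plan: lift + box pose from scene/top
z=np.load('top0.npz');C=z['C'];im=z['im'].astype(int)
X,Y,Z=[C[...,i] for i in range(3)]
m=(X>.45)&(X<.75)&(Y>-.16)&(Y<.12)&(Z>.07)&(Z<.1)
P=C[m]
best=None
for a in np.arange(8,17,.25):
    u=np.array([np.cos(np.radians(a)),np.sin(np.radians(a))]);n=np.array([-u[1],u[0]])
    y=P[:,:2]@n;x=P[:,:2]@u
    h=np.ptp(np.percentile(y,[.5,99.5]))
    if best is None or h<best[0]:best=(h,a,np.percentile(y,[.5,99.5]),np.percentile(x,[.3,99.7]))
print(best)
a=np.radians(best[1]);u=np.array([np.cos(a),np.sin(a)]);n=np.array([-u[1],u[0]])
yc=best[2].mean();y=P[:,:2]@n-yc;x=P[:,:2]@u
for lo,hi in((-.075,-.05),(-.03,.03),(.05,.075)):
    k=(y>lo)&(y<hi);print(lo,np.percentile(x[k],[.5,99.5]))
E
```

```text
clock: 5.65
eef_pos: [0.4033, 0.2187, 0.0664]
ee_rot: [-3.027, -0.748, -0.129]
contact_force: [-1.9, 0.0, 4.4]
grip_width: 0.0242
grasp_force: 50.0
[0.4033 0.2187 0.0664]
(np.float64(0.1678511692344657), np.float64(12.75), array([-0.2359, -0.068 ]), array([0.4939, 0.6725]))
-0.075 [0.5082 0.6717]
-0.03 [0.4939 0.6723]
0.05 [0.5098 0.6727]
```

```bash
cat >> h.py <<'E'
YB=12.75;_a=np.radians(YB);BX=np.array([np.cos(_a),np.sin(_a),0]);BY=np.array([-BX[1],BX[0],0]);EZ=np.array([0,0,1.])
B=np.array([.6095,-.018,0]);RHO=25;RL=Rsp(YB,-RHO)
def tip2tcp(tip): return tcp(RL,np.array(tip)-.105*BX)
E
python3 - <<'E'
from h import *
np.set_printoptions(precision=3,suppress=True)
s=get_state();R0=Ro.from_rotvec(s['ee_rot']).as_matrix();p0=s['eef_pos'];q=s['joint_pos']
T=[(R0,p0+[0,0,.03]),(R0,p0+[0,0,.1]),(Rsp(20,-10),tcp(Rsp(20,-10),[.40,.075,.2])),(RL,tip2tcp(B-.146*BX+.17*EZ)),(RL,tip2tcp(B-.146*BX+.10*EZ))]
for R,p in T: q,e=ik(R,p,q);print(*delta(R,p),q,round(e,6))
E
```

```text
[ 0.26 -0.   -2.99] [0. 0. 0.] [0.444 0.165 2.3   0.007 0.591 1.524] 0.0
[ 0.85 -0.01 -9.96] [0. 0. 0.] [0.444 0.026 2.276 0.006 0.754 1.526] 0.0
[ -6.31  12.51 -12.07] [  0.31 -14.85   7.79] [ 0.149  0.031  2.244 -0.04   1.038  1.394] 0.0
[-17.    23.84 -10.13] [  2.62 -29.7   14.96] [-0.156  0.155  2.225 -0.17   1.175  1.291] 0.0
[-17.6   23.84  -3.16] [  2.62 -29.7   14.96] [-0.156  0.295  2.237 -0.183  1.027  1.321] 0.0
```

```bash
python3 -m pendant '[{"rot":[0,0,0],"delta_pos":[0.13,0,-1.5],"jaw":1},{"rot":[0,0,0],"delta_pos":[0.4,0,-4.5],"jaw":1},{"rot":[0,0,0],"delta_pos":[0.85,0,-10],"jaw":1},{"rot":[0.1,-5,2.6],"delta_pos":[-2,4.5,-11],"jaw":1},{"rot":[0.2,-10,5.2],"delta_pos":[-4.5,8.5,-11.5],"jaw":1},{"rot":[0.3,-15,7.8],"delta_pos":[-6.3,12.5,-12],"jaw":1},{"rot":[1,-19,10],"delta_pos":[-9.5,16,-11.5],"jaw":1},{"rot":[1.8,-24,12.5],"delta_pos":[-13,20,-11],"jaw":1},{"rot":[2.6,-29.7,15],"delta_pos":[-17,23.8,-10],"jaw":1},{"rot":[2.6,-29.7,15],"delta_pos":[-17,23.8,-10],"jaw":1},{"rot":[2.6,-29.7,15],"delta_pos":[-17.6,23.8,-5],"jaw":1},{"rot":[2.6,-29.7,15],"delta_pos":[-17.6,23.8,-5],"jaw":1}]'
python3 - <<'E'
from h import *
np.set_printoptions(precision=4,suppress=True)
print(delta(RL,tip2tcp(B-.146*BX+.10*EZ)),get_state()['eef_pos'])
im,d=get_image('wrist');C=cloud('wrist',d);np.savez('w2.npz',im=im,d=d,C=C);cv2.imwrite('pics/w2.png',im)
for n in('spatula','blade_tip','cover_lip'):print(n,[(r['p'],r['pixel'],deproj('wrist',r['pixel'],d[int(r['pixel'][1]),int(r['pixel'][0])])) for r in pinpoint('wrist',n)])
print('pred tip px',proj('wrist',B-.146*BX+.118*EZ),'lip',proj('wrist',B-.096*BX+.075*EZ))
E
```

```text
clock: 6.85
eef_pos: [0.352, -0.0751, 0.0977]
ee_rot: [3.002, 0.334, -0.676]
contact_force: [-0.5, -0.2, 0.1]
grip_width: 0.0237
grasp_force: 50.0
(array([1.06, 0.12, 1.14]), array([-0.17,  0.37, -0.  ])) [ 0.352  -0.0751  0.0977]
spatula [(0.87, [256.6, 255.9], array([ 0.3714, -0.0716,  0.1264])), (0.73, [201.4, 167.6], array([ 0.3404, -0.0352,  0.0258]))]
blade_tip [(0.92, [254.1, 42.4], array([ 0.4648, -0.0501,  0.1189])), (0.56, [386.3, 106.2], array([ 0.4157, -0.1535,  0.0182]))]
cover_lip []
pred tip px [np.float64(255.6987800625135), np.float64(35.02597850820544)] lip [np.float64(255.4958556298929), np.float64(-179.29577638597536)]
```

View pics/w2.png

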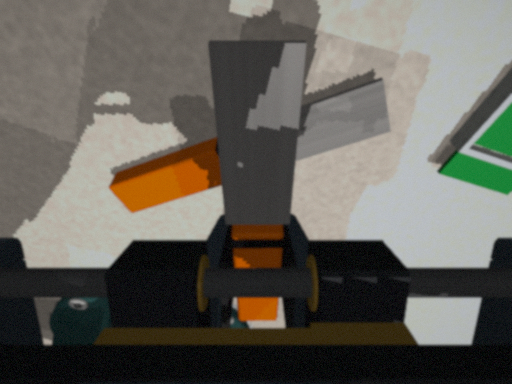

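```bash
python3 -m pendant '[{"rot":[-0.2,0.4,0],"delta_pos":[0.9,0.1,0.5],"jaw":1},{"rot":[-0.2,0.4,0],"delta_pos":[0.9,0.1,0.5],"jaw":1},{"rot":[-0.2,0.4,0],"delta_pos":[0.9,0.1,0.5],"jaw":1},{"rot":[-0.2,0.4,0],"delta_pos":[0.9,0.1,0.5],"jaw":1}]'
python3 - <<'E'
from h import *
np.set_printoptions(precision=4,suppress=True)
s=get_state();print(delta(RL,tip2tcp(B-.146*BX+.10*EZ)),s['eef_pos'])
im,d=get_image('wrist');C=cloud('wrist',d)
r=pinpoint('wrist','blade_tip')[0];print(r)
m=np.zeros((384,512),bool);m[60:215,228:288]=1;m&=(C[...,2]>.06)
P=C[m];Q=np.c_[P[:,:2]-P[:,:2].mean(0),np.ones(len(P))];k=np.linalg.lstsq(Q,P[:,2],rcond=None)[0]
print('blade plane: slope along BX deg',np.degrees(np.arctan(k[:2]@BX[:2])),'BY',np.degrees(np.arctan(k[:2]@BY[:2])),P.mean(0))
hb=(C[...,2]>.08)&(np.arange(512)[None]>195)&(np.arange(512)[None]<320)&(np.arange(384)[:,None]<215)
T=C[hb];x=(T-B)@BX;y=(T-B)@BY
print('tip bx',np.percentile(x,[99,99.8]),'z near tip',np.median(T[x>np.percentile(x,90)],0),'y',[(round(np.median(x[(x>a)&(x<a+.01)]),3),np.percentile(y[(x>a)&(x<a+.01)],[2,98])) for a in(-.2,-.18,-.165)])
R=Ro.from_rotvec(s['ee_rot']).as_matrix();g=s['eef_pos']-.019*R[:,2];print('pred tip',((g+.105*BX)-B)@BX,((g+.105*BX)-B)@BY,g[2])
for cam in('top','scene'):
    im,d=get_image(cam);np.savez(cam+'1.npz',im=im,d=d,C=cloud(cam,d));cv2.imwrite(f'pics/{cam}1.png',im)
    for n in('blade_tip','cover_lip','cover_hinge','box'):
        for r in pinpoint(cam,n)[:3]:
            X=deproj(cam,r['pixel'],d[int(r['pixel'][1]),int(r['pixel'][0])]);print(cam,n,round(r['p'],2),r['pixel'],X,'box:',(X-B)@BX,(X-B)@BY)
E
```

```text
clock: 7.45
eef_pos: [0.3615, -0.0752, 0.093]
ee_rot: [3.002, 0.336, -0.653]
contact_force: [0.2, 0.1, -0.9]
grip_width: 0.0238
grasp_force: 50.0
(array([ 0.02, -0.11,  1.12]), array([ 0.22, -0.42, -0.03])) [ 0.3615 -0.0752  0.093 ]
{'pixel': [380.1, 124.9], 'p': 0.97}
blade plane: slope along BX deg 3.8738284843959905 BY 0.017428318256416473 [ 0.4369 -0.0587  0.1122]
tip bx [-0.1421 -0.1129] z near tip [ 0.47   -0.0501  0.1118] y [(np.float64(-0.195), array([-0.0159,  0.0129])), (np.float64(-0.175), array([-0.0158,  0.0129])), (np.float64(-0.16), array([-0.0158,  0.0129]))]
pred tip -0.14163543132920364 -0.0009498475732366815 0.11032188732734406
top blade_tip 0.94 [116.5, 218.8] [0.456  0.4549 0.0013] box: -0.045348339288478076 0.4951011100211239
top blade_tip 0.55 [248.9, 141.8] [ 0.7138  0.0018 -0.0031] box: 0.1061334756558001 -0.0037285565343449906
top cover_lip 0.87 [262.6, 196.4] [ 0.506  -0.0363  0.3488] box: -0.10493208193140549 0.005014073460143739
top cover_lip 0.39 [167.8, 135.9] [0.7279 0.2707 0.0554] box: 0.17924250212175755 0.2554536965965086
top cover_hinge 0.84 [249.5
[... 236 characters left out ...]
 0.0092] box: -0.22626361556976726 -0.07969093119635896
scene blade_tip 0.63 [342.3, 173.8] [ 0.4197  0.4931 -0.006 ] box: -0.07234051270447886 0.5403802081064284
scene blade_tip 0.54 [215.6, 177.1] [ 0.4006 -0.0825  0.1305] box: -0.21802785798041804 -0.016792052504801643
scene cover_lip 0.58 [237.9, 204.1] [ 0.5245 -0.0536  0.0785] box: -0.09071875892367502 -0.015943720004937365
scene cover_hinge 0.7 [238.2, 277.6] [ 0.804  -0.1894  0.0253] box: 0.15184649571899378 -0.21006860109396283
scene cover_hinge 0.68 [275.3, 230.4] [0.6811 0.0099 0.0474] box: 0.07600033097027527 0.011451374176513695
scene box 0.84 [254.3, 231.9] [ 0.6914 -0.0756  0.08  ] box: 0.06718443098397203 -0.07421234716948825
```

```bash
python3 - <<'E'
from h import *
np.set_printoptions(precision=4,suppress=True)
for bx,z in((-.125,.090),(-.125,.070),(-.1,.070),(-.085,.070)): print(delta(RL,tip2tcp(B+bx*BX+z*EZ)))
E
```

```text
(array([ 2.35, -0.11,  1.12]), array([ 0.21, -0.4 , -0.04]))
(array([ 3.18, -0.12,  2.94]), array([ 0.21, -0.4 , -0.04]))
(array([ 5.45, -0.12,  1.9 ]), array([ 0.21, -0.4 , -0.04]))
(array([ 6.82, -0.12,  1.27]), array([ 0.21, -0.4 , -0.04]))
```

```bash
python3 -m pendant '[{"rot":[0.2,-0.4,0],"delta_pos":[2.4,-0.1,1.2],"jaw":1},{"rot":[0.2,-0.4,0],"delta_pos":[3.2,-0.1,2.9],"jaw":1},{"rot":[0.2,-0.4,0],"delta_pos":[3.2,-0.1,2.9],"jaw":1},{"rot":[0.2,-0.4,0],"delta_pos":[3.2,-0.1,2.9],"jaw":1}]'
python3 - <<'E'
from h import *
np.set_printoptions(precision=4,suppress=True)
im,d=get_image('wrist');C=cloud('wrist',d);T=C[(C[...,2]>.055)&(np.arange(512)[None]>195)&(np.arange(512)[None]<320)&(np.arange(384)[:,None]<215)]
x=(T-B)@BX;y=(T-B)@BY;k=np.abs(y)<.012
for a in(-.2,-.185,-.17,-.155,-.14): j=k&(x>a)&(x<a+.015);print(a,np.median(T[j,2]),j.sum())
print(np.percentile(x,[98,99,99.5]),np.percentile(y,[2,98]))
im,d=get_image('scene');cv2.imwrite('pics/s2.png',cv2.resize(im[130:280,150:350],(800,600),interpolation=cv2.INTER_CUBIC))
print(delta(RL,tip2tcp(B-.1*BX+.07*EZ)),delta(RL,tip2tcp(B-.085*BX+.07*EZ)))
print([proj('scene',B+x*BX+y*BY+z*EZ) for x,y,z in((-.096,0,.075),(-.096,-.04,.075),(-.125,0,.07),(.08,-.085,.081))])
E
```

```text
clock: 8.45
eef_pos: [0.3773, -0.0706, 0.0532]
ee_rot: [3.002, 0.334, -0.667]
contact_force: [-0.3, -0.1, -0.5]
grip_width: 0.0236
grasp_force: 50.0
-0.2 0.07188204986244799 1283
-0.185 0.07184980504402241 1674
-0.17 0.07179659666384118 2110
-0.155 0.07176225849610599 2724
-0.14 0.07170603879514434 3699
[-0.1254 -0.1252 -0.0952] [-0.0152  0.0136]
(array([ 2.26, -0.03, -0.95]), array([ 0.02, -0.03, -0.05])) (array([ 3.62, -0.03, -1.58]), array([ 0.02, -0.03, -0.05]))
[[np.float64(240.48762408979803), np.float64(202.58068549774677)], [np.float64(231.63131758539083), np.float64(206.7943065788523)], [np.float64(235.45823793615423), np.float64(200.18834102889286)], [np.float64(254.3281334321378), np.float64(234.93826952009638)]]
```

View pics/s2.png

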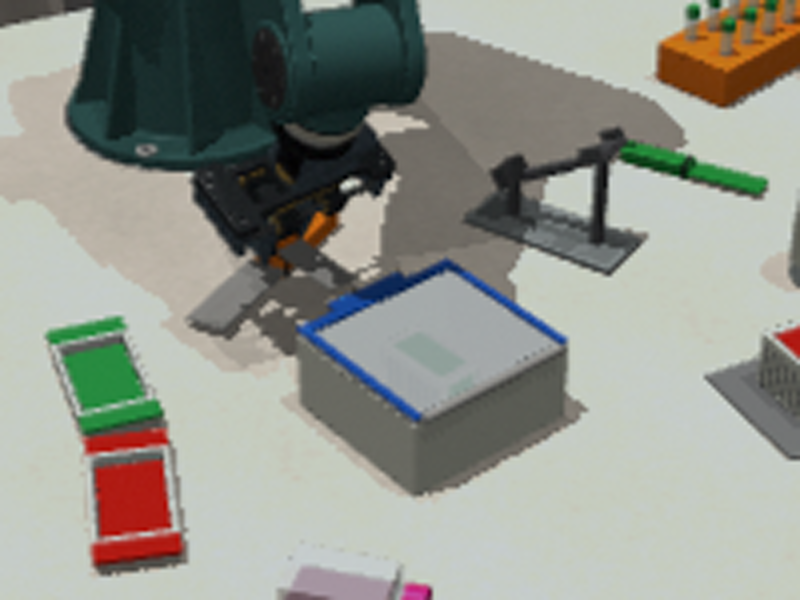

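The blade is level at z≈70 mm with its tip 29 mm short of the lip. The predicted lip position, crop (362,290), and the box corner at (417,420) both match the picture. Inserting now.

```bash
python3 -m pendant '[{"rot":[0,0,0],"delta_pos":[1.2,0,-0.5],"jaw":1},{"rot":[0,0,0],"delta_pos":[2.2,0,-0.95],"jaw":1},{"rot":[0,0,0],"delta_pos":[2.9,0,-1.25],"jaw":1},{"rot":[0,0,0],"delta_pos":[3.4,0,-1.5],"jaw":1},{"rot":[0,0,0],"delta_pos":[3.6,0,-1.6],"jaw":1},{"rot":[0,0,0],"delta_pos":[3.6,0,-1.6],"jaw":1}]'
python3 - <<'E'
from h import *
np.set_printoptions(precision=3,suppress=True)
s=get_state();q=s['joint_pos'];R=Ro.from_rotvec(s['ee_rot']).as_matrix();g=s['eef_pos']-.019*R[:,2]+.105*BX-B;print('tip',g@BX,g@BY,g[2])
H=B+.08*BX+.075*EZ;p0=tip2tcp(B-.085*BX+.07*EZ)
for t in range(0,109,6):
    th=np.radians(t);c=H+.165*(-np.cos(th)*BX+np.sin(th)*EZ)-.0015*EZ
    p=tip2tcp(c);q,e=ik(RL,p,q);print(t,(R.T@(p-p0)*100).round(2),q[2:5],round(e,5))
E
```

```text
clock: 9.15
eef_pos: [0.4163, -0.0619, 0.0523]
ee_rot: [3.002, 0.335, -0.666]
contact_force: [1.0, 0.9, -1.1]
grip_width: 0.0239
grasp_force: 50.0
tip -0.08505872189628982 -0.0001320414755989223 0.06950457244714672
0 [-0.15  0.   -0.32] [ 2.124 -0.164  1.021] 0.0
6 [-0.8   0.   -1.92] [ 2.123 -0.16   1.054] 0.0
12 [-1.27  0.   -3.58] [ 2.117 -0.157  1.088] 0.0
18 [-1.57  0.   -5.28] [ 2.108 -0.153  1.122] 0.0
24 [-1.69  0.   -7.  ] [ 2.094 -0.149  1.156] 0.0
30 [-1.63  0.   -8.73] [ 2.076 -0.145  1.19 ] 0.0
36 [ -1.39   0.   -10.44] [ 2.055 -0.141  1.222] 0.0
42 [ -0.97   0.   -12.11] [ 2.03  -0.137  1.253] 0.0
48 [ -0.38   0.   -13.74] [ 2.003 -0.133  1.282] 0.0
54 [  0.37   0.   -15.29] [ 1.973 -0.129  1.308] 0.0
60 [  1.29   0.   -16.75] [ 1.941 -0.125  1.332] 0.0
66 [  2.35   0.   -18.12] [ 1.908 -0.121  1.354] 0.0
72 [  3.55   0.   -19.36] [ 1.873 -0.118  1.374] 0.0
78 [  4.87   0.   -20.47] [ 1.838 -0.115  1.391] 0.0
84 [  6.31   0.   -21.43] [ 1.802 -0.112  1.406] 0.0
90 [  7.83   0.   -22.25] [ 1.766 -0.109  1.418] 0.0
96 [  9.43   0.   -22.89] [ 1.73  -0.106  1.428] 0.0
102 [ 11.09   0.   -23.37] [ 1.695 -0.103  1.436] 0.0
108 [ 12.79   0.   -23.67] [ 1.66  -0.101  1.442] 0.0
```

```bash
python3 -m pendant '[{"rot":[0,0,0],"delta_pos":[-0.15,0,-0.3],"jaw":1},{"rot":[0,0,0],"delta_pos":[-0.5,0,-1.1],"jaw":1},{"rot":[0,0,0],"delta_pos":[-0.8,0,-1.9],"jaw":1},{"rot":[0,0,0],"delta_pos":[-1.05,0,-2.75],"jaw":1},{"rot":[0,0,0],"delta_pos":[-1.27,0,-3.6],"jaw":1},{"rot":[0,0,0],"delta_pos":[-1.57,0,-5.3],"jaw":1},{"rot":[0,0,0],"delta_pos":[-1.7,0,-7],"jaw":1},{"rot":[0,0,0],"delta_pos":[-1.63,0,-8.7],"jaw":1},{"rot":[0,0,0],"delta_pos":[-1.4,0,-10.4],"jaw":1},{"rot":[0,0,0],"delta_pos":[-1,0,-12.1],"jaw":1},{"rot":[0,0,0],"delta_pos":[-0.4,0,-13.7],"jaw":1},{"rot":[0,0,0],"delta_pos":[-0.4,0,-13.7],"jaw":1}]' 60
python3 - <<'E'
from h import *
im,d=get_image('scene');cv2.imwrite('pics/s3.png',cv2.resize(im[90:280,150:390],(800,633))[:600])
E
```

```text
clock: 10.35
eef_pos: [0.4714, -0.0498, 0.18]
ee_rot: [3.003, 0.335, -0.66]
contact_force: [-0.0, -0.8, -1.2]
grip_width: 0.0236
grasp_force: 60.0
```

View pics/s3.png

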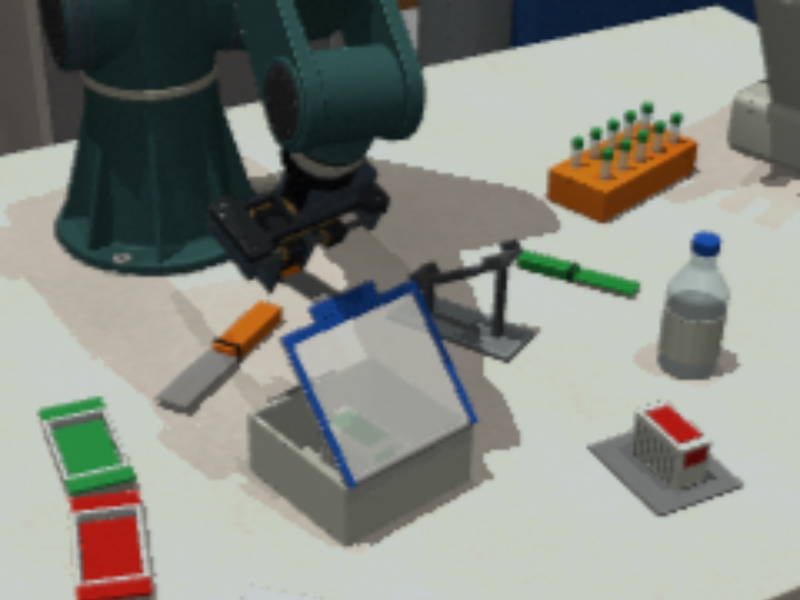

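The cover is up by about 48° on the blade tip, with the lip at crop (345,300). Continuing the arc past upright.

```bash
python3 -m pendant '[{"rot":[0,0,0],"delta_pos":[0.75,0,-1.55],"jaw":1},{"rot":[0,0,0],"delta_pos":[1.7,0,-3],"jaw":1},{"rot":[0,0,0],"delta_pos":[2.7,0,-4.4],"jaw":1},{"rot":[0,0,0],"delta_pos":[3.9,0,-5.6],"jaw":1},{"rot":[0,0,0],"delta_pos":[5.25,0,-6.7],"jaw":1},{"rot":[0,0,0],"delta_pos":[6.7,0,-7.7],"jaw":1},{"rot":[0,0,0],"delta_pos":[8.2,0,-8.5],"jaw":1},{"rot":[0,0,0],"delta_pos":[9.8,0,-9.15],"jaw":1},{"rot":[0,0,0],"delta_pos":[11.5,0,-9.6],"jaw":1},{"rot":[0,0,0],"delta_pos":[11.8,0,-9.7],"jaw":1},{"rot":[0,0,0],"delta_pos":[11.8,0,-9.7],"jaw":1},{"rot":[0,0,0],"delta_pos":[11.8,0,-9.7],"jaw":1}]'
python3 - <<'E'
from h import *
np.set_printoptions(precision=3,suppress=True)
im,d=get_image('scene');C=cloud('scene',d);r=outline_of('scene','cover')
for o in r[:2]:
    P=C[o['mask']&(d>0)];x=(P-B)@BX;z=P[:,2];k=(z>.08)&(z<.27)&(x>.03)&(x<.18);print(o['p'],len(P),k.sum(),np.polyfit(z[k]-.075,x[k]-.08,1))
print(get_state()['eef_pos'])
E
```

```text
clock: 11.6
eef_pos: [0.6129, -0.0174, 0.2162]
ee_rot: [3.002, 0.334, -0.666]
contact_force: [0.0, 0.3, -1.1]
grip_width: 0.0235
grasp_force: 60.0
0.76 1374 1288 [0.255 0.005]
[ 0.613 -0.017  0.216]
```

The cover stands at about 104°. I'm backing away and carrying the spatula to above the rest, and I'll check for in-grip slip on the way.

```bash
python3 - <<'E'
from h import *
np.set_printoptions(precision=3,suppress=True)
s=get_state();q=s['joint_pos'];RG=Ro.from_rotvec([-3.02706,-.74846,-.12957]).as_matrix();pg=np.array([.4033,.2187,.0664])
R0=Ro.from_rotvec(s['ee_rot']).as_matrix();p0=s['eef_pos']
for R,p in((R0,p0-.06*BX),(R0,p0-.15*BX+.02*EZ),(Rsp(20,-10),np.array([.45,.08,.22])),(RG,pg+[0,0,.12])):
    q,e=ik(R,p,q);print(*delta(R,p),q,round(e,5))
print(delta(RG,pg))
# blade relative to tool now
im,d=get_image('wrist');C=cloud('wrist',d);T=(C-p0)@R0
m=(np.abs(T[...,1])<.02)&(d>0)&(d<.3);
P=T[m];a=np.radians(25);sx=np.array([np.cos(a),0,-np.sin(a)]);sz=np.array([-np.sin(a),0,-np.cos(a)])
P=P+[0,0,.019];X=P@sx;Z=P@sz;k=(X>.03)&(X<.12)&(abs(Z)<.012)
print(k.sum(),np.percentile(X[k],[99,99.7]),np.polyfit(X[k]-.1,Z[k],1),np.percentile(P[k,1],[2,98]))
E
```

```text
[-5.44  0.    2.54] [0. 0. 0.] [-0.043  0.354  1.816 -0.113  1.396  1.35 ] 0.0
[-14.44   0.01   4.53] [0. 0. 0.] [-0.084  0.194  1.983 -0.13   1.384  1.317] 0.0
[-12.61 -13.09   5.48] [-2.17 14.98 -6.98] [ 0.146  0.063  2.124 -0.039  1.126  1.387] 0.0
[-12.56 -27.65   9.16] [ -2.63  29.73 -15.01] [ 0.444 -0.01   2.266  0.005  0.8    1.527] 0.0
(array([ -7.49, -27.66,  20.03]), array([ -2.63,  29.73, -15.01]))
18661 [0.115 0.116] [0.062 0.003] [-0.016  0.017]
```

```bash
python3 -m pendant '[{"rot":[0,0,0],"delta_pos":[-2.5,0,1.2],"jaw":1},{"rot":[0,0,0],"delta_pos":[-6,0,2.7],"jaw":1},{"rot":[0,0,0],"delta_pos":[-10.5,0,3.8],"jaw":1},{"rot":[0,0,0],"delta_pos":[-14.4,0,4.5],"jaw":1},{"rot":[-0.7,5,-2.3],"delta_pos":[-13.8,-4.5,4.9],"jaw":1},{"rot":[-1.4,10,-4.6],"delta_pos":[-13.2,-9,5.2],"jaw":1},{"rot":[-2.2,15,-7],"delta_pos":[-12.6,-13,5.5],"jaw":1},{"rot":[-2.3,20,-9.7],"delta_pos":[-12.6,-17.5,6.5],"jaw":1},{"rot":[-2.5,25,-12.4],"delta_pos":[-12.6,-22.2,7.8],"jaw":1},{"rot":[-2.6,29.7,-15],"delta_pos":[-12.6,-27,9.1],"jaw":1},{"rot":[-2.6,29.7,-15],"delta_pos":[-12.6,-27.6,9.1],"jaw":1},{"rot":[-2.6,29.7,-15],"delta_pos":[-12.6,-27.6,9.1],"jaw":1}]'
python3 - <<'E'
from h import *
np.set_printoptions(precision=4,suppress=True)
RG=Ro.from_rotvec([-3.02706,-.74846,-.12957]).as_matrix();pg=np.array([.4033,.2187,.0664])
im,d=get_image('wrist');s=get_state();R0=Ro.from_rotvec(s['ee_rot']).as_matrix();p0=s['eef_pos'];C=cloud('wrist',d);T=(C-p0)@R0
print(delta(RG,pg+[0,0,.05]),delta(RG,pg),s['joint_vel'].round(3))
m=(np.abs(T[...,1])<.012)&(d>0)
P=T[m]+[0,0,.019];a=np.radians(25);sx=np.array([np.cos(a),0,-np.sin(a)]);sz=np.array([-np.sin(a),0,-np.cos(a)])
X=P@sx;Z=P@sz
for b in np.arange(.03,.12,.01): k=(X>b)&(X<b+.01)&(abs(Z)<.02);print(round(b,3),k.sum(),np.median(Z[k]) if k.any() else '')
k=(abs(Z)<.015);print('tip',X[k&(X<.12)].max(),np.percentile(X[k&(X<.12)],99.5))
E
```

```text
clock: 12.95
eef_pos: [0.4029, 0.219, 0.1871]
ee_rot: [-3.026, -0.752, -0.128]
contact_force: [1.2, -0.4, -0.8]
grip_width: 0.0237
grasp_force: 60.0
(array([-0.63, -0.06,  7.07]), array([-0.02,  0.03,  0.05])) (array([-1.05, -0.06, 12.05]), array([-0.02,  0.03,  0.05])) [-0.034  0.008 -0.012 -0.    -0.002 -0.005]
0.03 879 0.0013134121633673749
0.04 999 0.0012645347483985362
0.05 1170 0.0012628371848271952
0.06 1355 0.0011935237466292672
0.07 1596 0.0012100529277829612
0.08 1891 0.0011128827959876405
0.09 2280 0.0011474092880908407
0.1 1384 0.0009639777470531118
0.11 0 
tip 0.10479578046407413 0.10446703614445219
```

```bash
python3 -m pendant '[{"rot":[0,0,0],"delta_pos":[-0.4,-0.05,4.5],"jaw":1},{"rot":[0,0,0],"delta_pos":[-0.75,-0.05,8.5],"jaw":1},{"rot":[0,0,0],"delta_pos":[-0.95,-0.05,10.9],"jaw":1},{"rot":[0,0,0],"delta_pos":[-1.03,-0.05,11.7],"jaw":1},{"rot":[0,0,0],"delta_pos":[-1.05,-0.05,12],"jaw":1},{"rot":[0,0,0],"delta_pos":[-1.05,-0.05,12],"jaw":1},{"rot":[0,0,0],"delta_pos":[-1.05,-0.05,12],"jaw":0.9},{"rot":[0,0,0],"delta_pos":[-1.05,-0.05,12],"jaw":0.5},{"rot":[0,0,0],"delta_pos":[-1.05,-0.05,12],"jaw":0.4},{"rot":[0,0,0],"delta_pos":[-1.05,-0.05,12],"jaw":0.4},{"rot":[0,0,0],"delta_pos":[-1.05,-0.05,12],"jaw":0.4},{"rot":[0,0,0],"delta_pos":[-1.05,-0.05,12],"jaw":0.4}]'

```

```text
clock: 14.2
eef_pos: [0.4033, 0.2187, 0.0665]
ee_rot: [-3.027, -0.748, -0.129]
contact_force: [0.2, 0.2, 0.1]
grip_width: 0.0544
grasp_force: 0.0
```

```bash
python3 - <<'E'
from h import *
np.set_printoptions(precision=3,suppress=True)
s=get_state();q=s['joint_pos'];R0=Ro.from_rotvec(s['ee_rot']).as_matrix();p0=s['eef_pos'];R=Rsp(YB,0)
for R_,p in((R0,p0-.12*R0[:,2]),(R,B-.1*BX+.07*BY+.32*EZ),(R,B-.02*BX+.32*EZ)):
    q,e=ik(R_,p,q);print(*delta(R_,p),q,round(e,5))
E
```

```text
[ -0.  -0. -12.] [0. 0. 0.] [ 0.443 -0.028  2.285  0.006  0.8    1.525] 0.0
[  1.54  21.18 -25.32] [-0.67 -4.85 15.01] [ 0.01  -0.074  2.054 -0.     1.161  1.358] 0.0
[  7.43  30.02 -24.82] [-0.67 -4.85 15.01] [-0.077  0.095  1.884 -0.     1.163  1.271] 0.0
```

```bash
python3 -m pendant '[{"rot":[0,0,0],"delta_pos":[0,0,-2],"jaw":0.4},{"rot":[0,0,0],"delta_pos":[0,0,-7],"jaw":0.4},{"rot":[0,0,0],"delta_pos":[0,0,-12],"jaw":0.4},{"rot":[-0.1,-1,3],"delta_pos":[0.4,4.2,-14.7],"jaw":0.3},{"rot":[-0.2,-2,6],"delta_pos":[0.7,8.5,-17.3],"jaw":0.3},{"rot":[-0.4,-3,9],"delta_pos":[1,12.7,-20],"jaw":0.3},{"rot":[-0.5,-4,12],"delta_pos":[1.3,17,-22.7],"jaw":0.3},{"rot":[-0.7,-4.9,15],"delta_pos":[1.5,21.2,-25.3],"jaw":0.3},{"rot":[-0.7,-4.9,15],"delta_pos":[4.5,25.6,-25],"jaw":0.3},{"rot":[-0.7,-4.9,15],"delta_pos":[7.4,30,-24.8],"jaw":0.3},{"rot":[-0.7,-4.9,15],"delta_pos":[7.4,30,-24.8],"jaw":0.3},{"rot":[-0.7,-4.9,15],"delta_pos":[7.4,30,-24.8],"jaw":0.3}]'
python3 - <<'E'
from h import *
np.set_printoptions(precision=4,suppress=True)
im,d=get_image('wrist');C=cloud('wrist',d);np.savez('w3.npz',im=im,d=d,C=C);cv2.imwrite('pics/w3.png',im)
for n in('cassette_green','cassette_red','blade_tip'):
    for r in outline_of('wrist',n)[:2]:
        m=r['mask']&(d>0);P=C[m];print(n,r['p'],r['pixel'],m.sum(),np.median(P,0))
        k=m&(C[...,2]>.05);
        if k.sum()>20: print(cv2.minAreaRect((C[k][:,:2]*1000).astype(np.float32)),np.median(C[k][:,2]))
T,dt=get_image('top');Ct=cloud('top',dt)
o=Ct[(Ct[...,0]>.3)&(Ct[...,0]<.52)&(Ct[...,1]>.14)&(Ct[...,1]<.32)&(Ct[...,2]>.05)]
print('spatula now',cv2.minAreaRect((o[:,:2]*1000).astype(np.float32)),o.mean(0))
b,g,r=[T[...,i].astype(int) for i in range(3)]
for nm,m in(('ng',(g>r+25)&(g>b+25)&(Ct[...,0]>.34)&(Ct[...,0]<.56)&(Ct[...,1]>-.33)&(Ct[...,1]<-.2)),):
    m=cv2.morphologyEx(m.astype(np.uint8),cv2.MORPH_OPEN,np.ones((2,2)))>0;print(nm,m.sum(),cv2.minAreaRect((Ct[m][:,:2]*1000).astype(np.float32)))
E
```

```text
clock: 15.4
eef_pos: [0.59, -0.023, 0.3189]
ee_rot: [3.122, 0.347, -0.003]
contact_force: [-0.3, 0.2, 0.4]
grip_width: 0.064
grasp_force: 0.0
cassette_green 0.8 [255.9, 144.6] 1833 [ 0.6065 -0.0192  0.0606]
((604.2551879882812, -19.661354064941406), (80.58950805664062, 40.39756393432617), 14.533968925476074) 0.06059741578216529
cassette_green 0.39 [499.5, 235.9] 241 [ 0.5481 -0.434   0.0097]
cassette_red 0.86 [54.1, 7.2] 816 [0.7142 0.2576 0.0449]
((711.4073486328125, 274.1978759765625), (13.71236801147461, 40.31244659423828), 15.549571990966797) 0.0594016806309938
blade_tip 0.84 [218.2, 306.0] 1301 [ 0.3207 -0.0145  0.0221]
blade_tip 0.82 [24.7, 229.7] 1195 [0.4475 0.2418 0.1173]
((446.9835510253906, 240.32603454589844), (82.21639251708984, 32.94954299926758), 25.643095016479492) 0.11745378923489057
spatula now ((417.9637145996094, 227.6881561279297), (146.87033081054688, 46.15536117553711), 27.77232551574707) [0.4228 0.2285 0.1023]
ng 717 ((449.0163879394531, -159.3767852783203), (286.7983093261719, 154.13194274902344), 84.32719421386719)
```

View pics/w3.png

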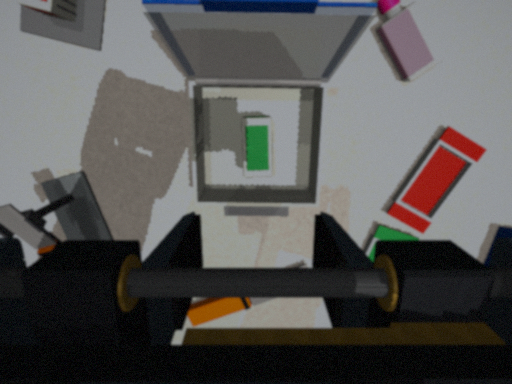

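The view straight down shows the green-tagged cassette in the open box at (257,146). The cover stands open at the top of the image, and the spatula is back on its rest at the lower left. Descending to grasp the cassette.

```bash
python3 - <<'E'
from h import *
R=Rsp(14.5,0);c=np.array([.6043,-.0197,0])
print(delta(R,c+[0,0,.1]),delta(R,c+[0,0,.023]))
E
```

```text
(array([ 1.57,  0.14, 21.99]), array([ 0.04,  0.04, -1.69])) (array([ 1.58,  0.13, 29.69]), array([ 0.04,  0.04, -1.69]))
```

```bash
python3 -m pendant '[{"rot":[0,0,-1.7],"delta_pos":[1.6,0.1,4],"jaw":0.3},{"rot":[0,0,-1.7],"delta_pos":[1.6,0.1,9],"jaw":0.3},{"rot":[0,0,-1.7],"delta_pos":[1.6,0.1,14],"jaw":0.3},{"rot":[0,0,-1.7],"delta_pos":[1.6,0.1,19],"jaw":0.3},{"rot":[0,0,-1.7],"delta_pos":[1.6,0.1,23],"jaw":0.3},{"rot":[0,0,-1.7],"delta_pos":[1.6,0.1,26.5],"jaw":0.3},{"rot":[0,0,-1.7],"delta_pos":[1.6,0.1,28.7],"jaw":0.3},{"rot":[0,0,-1.7],"delta_pos":[1.6,0.1,29.7],"jaw":0.3},{"rot":[0,0,-1.7],"delta_pos":[1.6,0.1,29.7],"jaw":0.45},{"rot":[0,0,-1.7],"delta_pos":[1.6,0.1,29.7],"jaw":0.7},{"rot":[0,0,-1.7],"delta_pos":[1.6,0.1,29.7],"jaw":0.7},{"rot":[0,0,-1.7],"delta_pos":[1.6,0.1,29.7],"jaw":0.7}]' 25
python3 - <<'E'
from h import *
np.set_printoptions(precision=4,suppress=True)
print(get_state()['eef_pos'])
z=np.load('top0.npz');C=z['C'];im=z['im'];hs=cv2.cvtColor(im,cv2.COLOR_BGR2HSV)
m=(C[...,0]>.34)&(C[...,0]<.54)&(C[...,1]>-.34)&(C[...,1]<-.18)&(hs[...,0]>45)&(hs[...,0]<85)&(hs[...,1]>100)
m=cv2.morphologyEx(m.astype(np.uint8),cv2.MORPH_OPEN,np.ones((3,3)))>0
print(m.sum(),cv2.minAreaRect((C[m][:,:2]*1000).astype(np.float32)),np.median(C[m][:,2]))
E
```

```text
clock: 16.85
eef_pos: [0.6062, -0.0201, 0.0241]
ee_rot: [3.116, 0.395, 0.002]
contact_force: [-1.4, 1.1, 9.2]
grip_width: 0.0397
grasp_force: 25.0
[ 0.6062 -0.0201  0.0241]
595 ((441.9544372558594, -262.13214111328125), (62.14275360107422, 148.3399658203125), 84.109130859375) 0.007623189994692545
```

The cassette is held. I'm lifting it, carrying it to the green tray and taking one refining look there.

```bash
python3 - <<'E'
from h import *
np.set_printoptions(precision=3,suppress=True)
s=get_state();q=s['joint_pos'];R0=Ro.from_rotvec(s['ee_rot']).as_matrix();p0=s['eef_pos'];R=Rsp(-5.9,0);n=np.array([.443,-.262,0])
for R_,p in((R0,p0+[0,0,.13]),(R0,p0+[0,0,.16]),(R,[.50,-.14,.18]),(R,n+[0,0,.13])):
    q,e=ik(R_,np.array(p),q);print(*delta(R_,p),q,round(e,5))
E
```

```text
[  0.01   0.01 -13.  ] [0. 0. 0.] [-0.071  0.313  1.954 -0.001  0.873  1.248] 0.0
[  0.02   0.02 -16.  ] [0. 0. 0.] [-0.071  0.272  1.942 -0.001  0.926  1.248] 0.0
[-13.26   8.98 -15.59] [ 0.05 -0.07 20.36] [-0.318  0.142  2.114  0.     0.885  1.356] 0.0
[-21.83  19.37 -10.59] [ 0.05 -0.07 20.36] [-0.579  0.216  2.142 -0.     0.784  1.094] 0.0
```

```bash
python3 -m pendant '[{"rot":[0,0,0],"delta_pos":[0,0,-1.5],"jaw":0.7},{"rot":[0,0,0],"delta_pos":[0,0,-5],"jaw":0.7},{"rot":[0,0,0],"delta_pos":[0,0,-9],"jaw":0.7},{"rot":[0,0,0],"delta_pos":[0,0,-13],"jaw":0.7},{"rot":[0,0,3],"delta_pos":[-2.5,1.7,-15.5],"jaw":0.7},{"rot":[0,0,8],"delta_pos":[-6,4,-15.6],"jaw":0.7},{"rot":[0,0,14],"delta_pos":[-9.7,6.5,-15.6],"jaw":0.7},{"rot":[0,0,20.4],"delta_pos":[-13.3,9,-15.6],"jaw":0.7},{"rot":[0,0,20.4],"delta_pos":[-16.2,12.5,-14],"jaw":0.7},{"rot":[0,0,20.4],"delta_pos":[-19,16,-12.3],"jaw":0.7},{"rot":[0,0,20.4],"delta_pos":[-21.8,19.4,-10.6],"jaw":0.7},{"rot":[0,0,20.4],"delta_pos":[-21.8,19.4,-10.6],"jaw":0.7}]'
python3 -m pendant '[{"rot":[0,0,0],"delta_pos":[0,0,0],"jaw":0.7},{"rot":[0,0,0],"delta_pos":[0,0,0],"jaw":0.7}]'
python3 - <<'E'
from h import *
np.set_printoptions(precision=4,suppress=True)
s=get_state();print(s['eef_pos'],s['ee_rot'])
im,d=get_image('wrist');C=cloud('wrist',d);cv2.imwrite('pics/w4.png',im)
hs=cv2.cvtColor(im,cv2.COLOR_BGR2HSV)
m=(C[...,2]<.025)&(C[...,0]>.34)&(C[...,0]<.56)&(C[...,1]>-.36)&(C[...,1]<-.16)&(hs[...,0]>45)&(hs[...,0]<85)&(hs[...,1]>100)
print(m.sum(),cv2.minAreaRect((C[m][:,:2]*1000).astype(np.float32)),C[m].min(0),C[m].max(0))
for cam in('wrist','scene'):
    if cam=='scene': im,d=get_image(cam)
    for nme in('nest_green','cassette_green'):
        for r in pinpoint(cam,nme)[:2]: print(cam,nme,r['p'],r['pixel'])
print(proj('wrist',[.442,-.262,0]),proj('scene',[.442,-.262,0]))
E
```

```text
clock: 18.05
eef_pos: [0.4401, -0.2652, 0.1284]
ee_rot: [3.137, -0.169, -0.003]
contact_force: [0.6, -0.3, -1.5]
grip_width: 0.0401
grasp_force: 25.0
clock: 18.25
eef_pos: [0.4432, -0.2619, 0.1299]
ee_rot: [3.136, -0.162, 0.001]
contact_force: [0.5, 0.2, -1.2]
grip_width: 0.0398
grasp_force: 25.0
[ 0.4432 -0.2619  0.1299] [ 3.1361 -0.1622  0.0005]
3946 ((488.9989929199219, -267.80816650390625), (69.21231079101562, 57.95184326171875), 84.00292205810547) [ 0.4575 -0.305   0.0027] [ 0.5212 -0.2344  0.0184]
wrist cassette_green 0.8 [257.3, 229.6]
wrist cassette_green 0.17 [488.5, 96.2]
scene nest_green 0.61 [177.0, 227.6]
scene cassette_green 0.62 [173.2, 198.7]
[np.float64(256.587060979838), np.float64(184.46186382319107)] [np.float64(175.91618773940223), np.float64(225.6194155700716)]
```

View pics/w4.png

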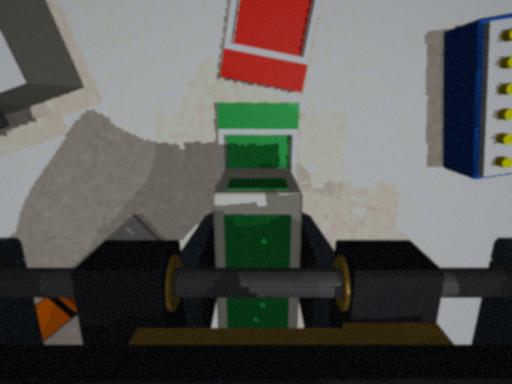

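The wrist view shows the held cassette at (257,260) lined up with the green tray below. The far tab at (258,115) gives the tray centre as (0.441,−0.263), which agrees with the earlier fit. Lowering and releasing.

```bash
python3 -m pendant '[{"rot":[0,0,0],"delta_pos":[0,0,4],"jaw":0.7},{"rot":[0,0,0],"delta_pos":[-0.05,0.05,7],"jaw":0.7},{"rot":[0,0,0],"delta_pos":[-0.05,0.05,9],"jaw":0.7},{"rot":[0,0,0],"delta_pos":[-0.05,0.05,10],"jaw":0.7},{"rot":[0,0,0],"delta_pos":[-0.05,0.05,10.4],"jaw":0.7},{"rot":[0,0,0],"delta_pos":[-0.05,0.05,10.5],"jaw":0.7},{"rot":[0,0,0],"delta_pos":[-0.05,0.05,10.5],"jaw":0.7},{"rot":[0,0,0],"delta_pos":[-0.05,0.05,10.5],"jaw":0.45},{"rot":[0,0,0],"delta_pos":[-0.05,0.05,10.5],"jaw":0.3},{"rot":[0,0,0],"delta_pos":[-0.05,0.05,10.5],"jaw":0.3},{"rot":[0,0,0],"delta_pos":[-0.05,0.05,10.5],"jaw":0.3},{"rot":[0,0,0],"delta_pos":[-0.05,0.05,10.5],"jaw":0.3}]'
```

```text
clock: 19.75
eef_pos: [0.4421, -0.2629, 0.0241]
ee_rot: [3.136, -0.163, -0.001]
contact_force: [-0.2, -0.3, 0.6]
grip_width: 0.064
grasp_force: 0.0
```

Released. I'm retreating straight up and checking everything before handing in.

```bash
python3 -m pendant '[{"rot":[0,0,0],"delta_pos":[0,0,-2],"jaw":0.3},{"rot":[0,0,0],"delta_pos":[0,0,-6],"jaw":0.3},{"rot":[0,0,0],"delta_pos":[0,0,-11],"jaw":0.3},{"rot":[0,0,0],"delta_pos":[-1,0,-16],"jaw":0.3},{"rot":[0,0,0],"delta_pos":[-2,0,-20],"jaw":0.3},{"rot":[0,0,0],"delta_pos":[-2,0,-20],"jaw":0.3},{"rot":[0,0,0],"delta_pos":[-2,0,-20],"jaw":0.3}]'
python3 - <<'E'
from h import *
np.set_printoptions(precision=4,suppress=True)
im,d=get_image('wrist');C=cloud('wrist',d)
m=(C[...,2]>.04)&(C[...,2]<.08)&(abs(C[...,0]-.442)<.07)&(abs(C[...,1]+.262)<.06)
print('cass',cv2.minAreaRect((C[m][:,:2]*1000).astype(np.float32)),np.percentile(C[m][:,2],[5,50,95]))
hs=cv2.cvtColor(im,cv2.COLOR_BGR2HSV)
n=(C[...,2]<.025)&(abs(C[...,0]-.442)<.1)&(abs(C[...,1]+.262)<.07)&(hs[...,0]>45)&(hs[...,0]<85)&(hs[...,1]>100)
print('nest',cv2.minAreaRect((C[n][:,:2]*1000).astype(np.float32)))
im,d=get_image('scene');C=cloud('scene',d);o=outline_of('scene','cover')[0]
P=C[o['mask']&(d>0)];x=(P-B)@BX;z=P[:,2];k=(z>.08)&(z<.27)&(x>.03)&(x<.18);print('cover dx/dz',np.polyfit(z[k]-.075,x[k]-.08,1))
cv2.imwrite('pics/fin.png',cv2.resize(im,(800,600)))
im,d=get_image('top');C=cloud('top',d);X,Y,Z=[C[...,i] for i in range(3)]
r=lambda a,b,c,e,f:cv2.minAreaRect((C[(X>a)&(X<b)&(Y>c)&(Y<e)&(Z>f)][:,:2]*1000).astype(np.float32))
print('spat',r(.3,.55,.14,.32,.05),'red',r(.68,.83,.2,.34,.04))
E
```

```text
clock: 20.45
eef_pos: [0.4225, -0.2608, 0.2247]
ee_rot: [3.135, -0.163, 0.002]
contact_force: [0.5, 0.1, -0.4]
grip_width: 0.0636
grasp_force: 0.0
cass ((441.30633544921875, -263.7268371582031), (40.003273010253906, 80.0867691040039), 84.06411743164062) [0.0574 0.0592 0.0607]
nest ((440.59259033203125, -262.3279113769531), (68.97494506835938, 151.15570068359375), 83.95500183105469)
cover dx/dz [0.2558 0.0046]
spat ((418.4452209472656, 226.55648803710938), (146.03187561035156, 45.808223724365234), 29.208173751831055) red ((748.8028564453125, 275.875), (41.629756927490234, 80.72313690185547), 88.66001892089844)
```

View pics/fin.png

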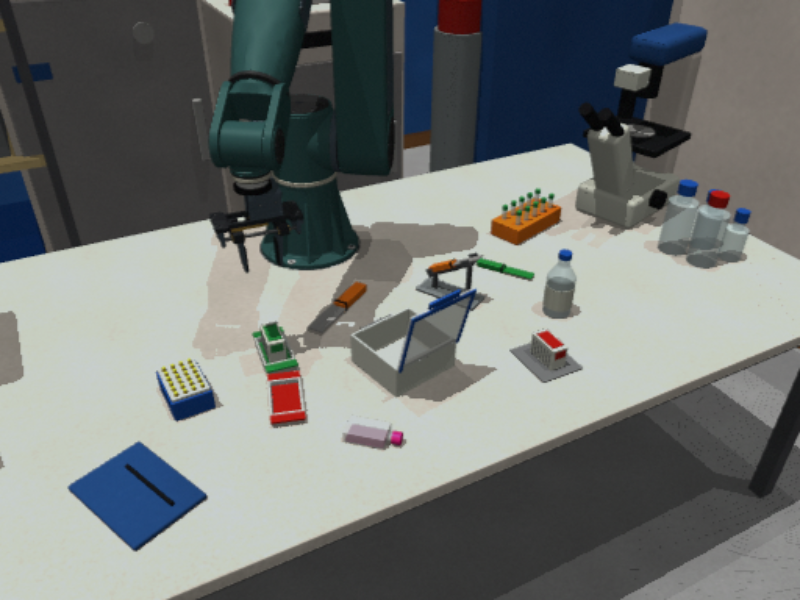

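The final view shows the cover standing open at (440,330), the spatula on its rest at (450,265), the green cassette in the green tray at (272,345), and the red cassette unmoved at (548,350). Handing in.

```bash
python3 -c "
from plant import *
print(hand_in())"
```

```text
the job is handed in; nothing more can be done
None
```

The job is handed in; the final pictures show the cover open at about 104°, the spatula back on its rest, the green cassette within about 2 mm of its tray's centre, and nothing else disturbed, but `hand_in()` returned no verdict.

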